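# Seat the matching rotor on a mini centrifuge's keyed shaft and hold it home

## Robot

A 6-joint arm with a two-finger parallel gripper is mounted at the origin on the work surface. World frame = base frame: x ahead of the robot, y to its left, z up, the work surface at z = 0. Lengths are in mm, angles in rad, forces in N, time in s.
With the tool pointing down it reaches from about 350 to 975 mm from the base axis. Payload 7.1 kg.
Tool frame: the origin (TCP) lies at the very end of the fingers, on their centre line; the grasp point (between the pads) lies 19 mm behind it (ctrl.grip_point_offset is the distance from the TCP to the grasp point, in mm); x points along the fingers, y is the direction in which the jaws open and shut, and the axes are right-handed (so a half turn about x gives the same grasp; the last joint's range is limited). The gripper opens to 88 mm and grips with 3 to 60 N. Pads are 20 mm wide; open, the fingers measure 115 mm over their backs; the gripper's body (75 mm by 178 mm) begins 61 mm behind the grasp point.
Start: joints at [-1.342, 0.423, 1.63, -0, 1.089, -0.019], TCP at [153.314, -605.887, 222.675] pointing down, gripper open.
Joint ranges: [-3, 3], [-0.9, 2.11], [0.09, 2.58], [-1.31, 4.45], [0.11, 2.69], [-2.54, 2.54]. Speed limits (rad/s): [2.39, 2.39, 3.01, 3.14, 3.14, 3.14].

## Interface

Orientations are given as a rotation vector (axis times angle).
In Python, from workcell import ctrl, vision, workorder gives the robot as it stands.
- The arm moves only by the shell command python3 -m crank 'ROWS'. ROWS is JSON, a list of rows, each a list of 3 entries, a list of its own where there are three numbers: the shift along the tool's x, y, z in m, then the turn, a rotation vector about the tool's x, y, z in rad, then the finger opening in m, from 0 to 0.0878. In form: [[[dx, dy, dz], [wx, wy, wz], jaw], ...]. A call has exactly 8 rows; each row shifts and turns the commanded pose from where the row before left it, along the tool's axes as they then stand; what a row does not reach is not made up. A row lasts 1/12 s, in which the tool goes at most 41.7 mm and 7.16 degrees, less where a joint would pass 70% of its speed; a pose out of reach is approached as far as the arm can. A call with a gripper value outside its range is refused whole. The fingers move at their own pace and stop on an object; the grip force is fixed at half the most. Time passes only in rows, so rows that do not move let the fingers close, or fill a call up. It gives the time, the measured TCP pose, the force and the opening at its end, in the units of the state.
- ctrl.get_obs(): the state, without advancing time (a new reading comes with each control period).
- vision.get_image(name): name is "side" or "top"; returns a dict with "img" (400x640x3 uint8, blue, green, red), "mtx" (3x3 intrinsics, pixels), "rvec" (rotation vector, rad) and "tvec" (3), from world to camera coordinates, as OpenCV has them. Camera axes: x right, y down, z forward; pixel columns grow to the right and rows downward; lengths in mm; the calibration is good to about 2 mm. A picture is of the moment at which its call begins. There is no depth.
- workorder.close_job(): hands the job in, once; it reports no verdict.
The state is a dict: "t": time; "qpos": joint angles; "qvel": joint speeds; "joint_torque": joint torques, N m; "ee_pos": TCP position; "orientation": TCP orientation; "ft_force": force on the tool from outside, world axes, zero at the start; "moment": the same for the moment, N m; "width": finger opening in mm.
Only numpy, scipy, OpenCV 4.12 (cv2) and the standard library are available. Lean on these libraries where they do the work, as an engineer would, in place of code of your own. Each camera call takes 0.05 s, during which the arm holds its last target.

## Task

Look which tubes are waiting in the rack on the bench mat, and fit the mini centrifuge with the rotor that takes them: the round rotor for single microtubes, the oblong rotor for eight-tube strips; leave the other rotor and both racks where they are. Pick the rotor up by its grip bar, lower its hub over the drive shaft, turn it under light pressure until the keys slip into the keyways, and push it fully home against the spring seat. Finish while holding it: keep your grip on the bar and keep pushing it down, because I will tighten the clamp screw while you hold.

Things in the scene. Friction and masses are not known exactly. Their poses are not given: they have to be found in the camera images.
- mat_mid (a point): Middle of the thin grey bench mat, 170 x 150 mm (x, y at yaw 0), at bench height. One of the two racks stands on it, within 30 mm of this point; the other rack stands more than 150 mm away from this point.
- tube_rack_mid (a point): Middle of the rack of single microtubes with white caps, 70 x 95 x 43 mm high; this point is half-way up. Loose; not to be moved.
- strip_rack_mid (a point): Middle of the low rack with three eight-tube strips, 70 x 95 x 25 mm high; this point is half-way up. Loose; not to be moved.
- round_grip (a point): Grasp point of the round rotor (for single microtubes; black cone 96 mm in diameter with eight slanting tube holes): on its axis in the aluminium grip bar, 54 mm above its foot; z up. The bar has two flat sides: 32 mm long along x, 22 mm thick along y, 34 to 66 mm above the foot. The cone rises to 26 mm, the hub collar (31 mm dia) to 38 mm.
- round_foot (a point): Centre of the round rotor's underside, 54 mm below round_grip, where the hub's blind bore opens: 13.6 mm wide, 34 mm deep, with two keyways opposite one another, 6.5 mm wide, along the rotor's x, in line with the grip bar. Rotor mass 0.11 to 0.23 kg; it lies flat on the bench at the start.
- strip_grip (a point): Grasp point of the oblong rotor (for eight-tube strips; black roof shape 80 mm along x, 62 mm along y, eight small holes in each slope): on its axis in the aluminium grip bar, 54 mm above its foot; z up. The bar has two flat sides: 32 mm long along x, 22 mm thick along y, 34 to 66 mm above the foot. The roof rises to 28 mm, the hub collar (31 mm dia) to 38 mm.
- strip_foot (a point): Centre of the oblong rotor's underside, 54 mm below strip_grip, where the hub's blind bore opens: 13.6 mm wide, 34 mm deep, with two keyways opposite one another, 6.5 mm wide, along the rotor's x, in line with the grip bar. Rotor mass 0.11 to 0.23 kg; it lies flat on the bench at the start.
- bowl_rim (a point): Centre of the mouth of the centrifuge's bowl, 124 mm across, 115 mm above the bench, on the shaft's axis. The centrifuge does not move; it is 166 mm wide (x) and 200 mm deep (y), its sloped front with the display towards its +y, its clear lid open and leaning back at -y: the lid begins 100 mm from the axis and rises to 0.27 m above the bench.
- drive_home (a point): On the upright drive shaft's axis, where the rotor's foot is when fully home: 87 mm above the bench. Axes as the centrifuge's, z up. The shaft, 12 mm thick, ends 31 mm above this point in a 5 mm long cone. The shaft turns stiffly (0.09 N m) and does not turn along if pressed lightly (3 to 6 N).
- key_top (a point): Top of the shaft's keys, 14 mm above drive_home; there the rotor stops until lined up, then it drops 9 mm on to the spring seat. Two keys, opposite one another, 4 mm wide, 19 mm over both. At the start their line lies anywhere within 0.7 rad of the centrifuge's x axis (not reported; this point's axes are the centrifuge's). They enter the keyways within about 0.15 rad either way.
- spring_seat (a joint): Travel of the sprung seat round the foot of the shaft: 0 free, 0.005 m fully pressed by the rotor's hub. It takes 5 N to start and 11 N to hold at the bottom; without a push the rotor stands 5 mm too high. Grows as it is pressed. Keys that rub on one side of the keyways can add some 10 N; a small twist frees them.
There are look-alikes about, which are no part of the job. What is shaped like the part that bears strip_rack_mid but orange is not meant.

How it is judged (in metres and radians):
On the way:
1. the rotor that suits the waiting tubes is lifted off the bench and carried to stand over the drive shaft, not yet home (((horizontal distance between tube_rack_mid and mat_mid below 0.06 m and z of round_foot in the frame of drive_home above 0.01 m and horizontal distance between round_foot and drive_home below 0.012 m) or (horizontal distance between strip_rack_mid and mat_mid below 0.06 m and z of strip_foot in the frame of drive_home above 0.01 m and horizontal distance between strip_foot and drive_home below 0.012 m))), for 0.1 s.
At the end, for the whole second after the job is handed in: The rotor for the tubes on the mat is home: foot within 3 mm of home height and 4 mm of the shaft axis, upright within 3.4 deg, spring seat pressed more than 3.8 of its 5 mm, gripped by the fingers (over 15 N), at rest; the other rotor within 30 mm of where it was (((horizontal distance between tube_rack_mid and mat_mid below 0.06 m and (value of joint spring_seat above 0.0038 m and z of round_foot in the frame of drive_home between -0.004 and 0.003 m and horizontal distance between round_foot and drive_home below 0.004 m and angle between round_grip's own z axis and vertical below 0.06 rad and contact force between the fingers and rotor_round above 15 N and linear speed of rotor_round below 0.02 m/s) and distance of strip_grip from where it was at the start of the episode below 0.03 m) or (horizontal distance between strip_rack_mid and mat_mid below 0.06 m and (value of joint spring_seat above 0.0038 m and z of strip_foot in the frame of drive_home between -0.004 and 0.003 m and horizontal distance between strip_foot and drive_home below 0.004 m and angle between strip_grip's own z axis and vertical below 0.06 rad and contact force between the fingers and rotor_strip above 15 N and linear speed of rotor_strip below 0.02 m/s) and distance of round_grip from where it was at the start of the episode below 0.03 m))); the arm keeps its last pose, push and grip.
It fails at once if a rack is moved by more than 20 mm (distance of any of tube_rack_mid, strip_rack_mid from where it was at the start of the episode above 0.02 m).
It fails at once if the rotor that is not wanted is moved by more than 30 mm ((horizontal distance between tube_rack_mid and mat_mid below 0.06 m and distance of strip_grip from where it was at the start of the episode above 0.03 m) or (horizontal distance between strip_rack_mid and mat_mid below 0.06 m and distance of round_grip from where it was at the start of the episode above 0.03 m)).
It also fails if it takes over 51 s, if anything falls off the work surface, if the arm or the gripper's body presses on something with over 40 N, if the wrist force passes 120 N, or if a joint passes its speed limit or range.

## Working session

There is one attempt and no reset: what is moved stays moved. The work goes in short steps, Python scripts to look and compute and a shell command to move; the robot and the scene stay as the last step left them, time stands still between calls to the robot, and variables do not carry over. Pictures are saved under pics/ and viewed, and the job is handed in when it is done.

```bash
ls; mkdir -p pics
python3 - <<'E'
from workcell import ctrl, vision
import cv2
print(ctrl.get_obs(), ctrl.grip_point_offset)
for n in("side","top"):
    d=vision.get_image(n); cv2.imwrite(f"pics/{n}0.png",d["img"]); print(n,d["mtx"],d["rvec"],d["tvec"])
E
```

```text
pics
{'t': 0.0, 'qpos': array([-1.34199734e+00,  4.23825554e-01,  1.63069086e+00, -2.31633373e-05,
        1.08861383e+00, -1.90079832e-02]), 'qvel': array([ 4.19097040e-04,  2.70326404e-03,  9.51287043e-04,  2.53276915e-04,
       -3.76233289e-05,  1.24656412e-04]), 'joint_torque': array([ 1.61989643e-03, -5.44624829e+01, -2.73665035e+01,  6.44472102e-02,
        2.27303297e-02, -1.27952330e-04]), 'ee_pos': array([ 153.18525526, -605.35581479,  221.91091153]), 'orientation': array([ 2.09007653,  0.26194464, -2.09045862]), 'ft_force': array([-0.69608397,  0.15862908, -0.41386614]), 'moment': array([ 0.0064492 ,  0.00251205, -0.01227837]), 'width': 88.00006583759604} 18.700000000000003
side [[380.74496489   0.         318.41799956]
 [  0.         380.74496489 198.43555558]
 [  0.           0.           1.        ]] [ 2.30319516 -0.66582249  0.27959319] [-494.99168856  373.60687726  493.48289224]
top [[456.84281557   0.         324.44764178]
 [  0.         456.84281557 194.20107438]
 [  0.           0.           1.        ]] [ 2.1111041  -2.16401867  0.16629083] [  89.31225158  639.56710991 1062.23995313]
```

View pics/top0.png

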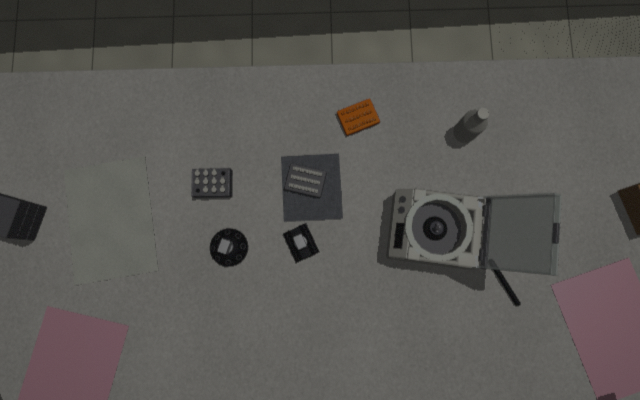

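View pics/side0.png

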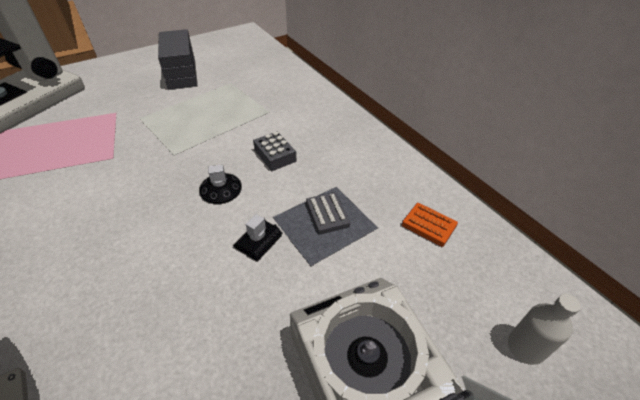

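The top view shows the strip rack at (305,180) on the dark grey mat at (312,187). The tube rack is off the mat at (212,183). The orange look-alike rack is at (358,117). The round rotor is at (229,247), the oblong one at (300,243), and the shaft near (437,228). Next I'll enlarge these and measure them.

```bash
cat > h.py <<'E'
import numpy as np, cv2
from workcell import ctrl, vision
def P(d): 
    R,_=cv2.Rodrigues(np.array(d["rvec"])); t=np.array(d["tvec"]).reshape(3); return R,t,np.array(d["mtx"])
def ray(d,uv):
    R,t,K=P(d); v=R.T@np.linalg.solve(K,[uv[0],uv[1],1.]); return -R.T@t, v/np.linalg.norm(v)
def onz(d,uv,z):
    c,v=ray(d,uv); return c+v*(z-c[2])/v[2]
def tri(rs):
    A=sum(np.eye(3)-np.outer(v,v) for c,v in rs); b=sum((np.eye(3)-np.outer(v,v))@c for c,v in rs)
    p=np.linalg.solve(A,b); return p,[np.linalg.norm(np.cross(p-c,v)) for c,v in rs]
def proj(d,p):
    return cv2.projectPoints(np.array(p,float).reshape(-1,1,3),np.array(d["rvec"]),np.array(d["tvec"]),d["mtx"],None)[0].reshape(-1,2)
E
python3 - <<'E'
from h import *
T=vision.get_image("top");S=vision.get_image("side")
import pickle; pickle.dump((T,S),open("v0.pkl","wb"))
for d in(T,S): print((ray(d,(320,200))[0]).round())
def c(d,u,v,w,h,s): return cv2.resize(d["img"][v:v+h,u:u+w],None,fx=s,fy=s,interpolation=cv2.INTER_CUBIC)
cv2.imwrite("pics/c1.png",np.hstack([c(T,270,140,80,130,4)*1,c(S,225,180,160,130,3)[:,:480] if 0 else cv2.resize(c(S,225,180,160,100,3),(480,520*480//480))]))
cv2.imwrite("pics/c2.png",np.hstack([c(T,380,180,120,100,3),c(S,285,270,140,130,3)[:300]]))
for nm,uv in dict(mat=(312,187),strip=(305,180),tube=(212,183),strot=(300,243),round=(229,247),shaft=(437,228)).items(): print(nm,onz(T,uv,0).round(), )
for uv in [(281,156),(340,153),(342,217),(284,221)]: print(onz(T,uv,0).round())
E
```

```text
[ 466.   72. 1150.]
[ 375. -322.  620.]
mat [669. 105.   0.]
strip [688. 122.   0.]
tube [686. 361.   0.]
strot [527. 138.   0.]
round [522. 316.   0.]
shaft [ 556. -208.    0.]
[752. 183.   0.]
[757.  31.   0.]
[590.  31.   0.]
[584. 177.   0.]
```

View pics/c1.png

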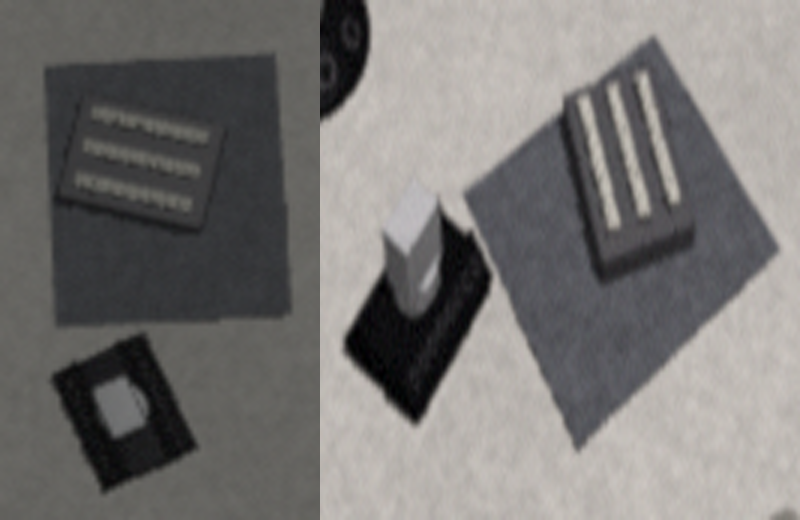

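View pics/c2.png

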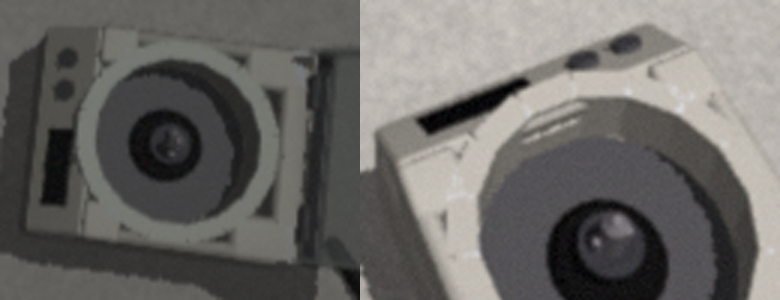

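Run:
```python
from h import *
import pickle; T,S=pickle.load(open("v0.pkl","rb"))
def c(d,u,v,w,h,s): return cv2.resize(d["img"][v:v+h,u:u+w],None,fx=s,fy=s,interpolation=cv2.INTER_CUBIC)
g=lambda d:cv2.cvtColor(d["img"],cv2.COLOR_BGR2GRAY)
print(g(T)[228:260,288:316:1][:, :].tolist().__len__())
np.set_printoptions(linewidth=220)
print("top 292..312 x 232..252");print(g(T)[232:252,290:312])
print("side 244..270 x 210..232");print(g(S)[210:230,242:272])
cv2.imwrite("pics/c3.png",np.hstack([cv2.convertScaleAbs(c(T,280,222,40,40,10),alpha=1.8),c(S,230,205,40,40,10)]))
cv2.imwrite("pics/c4.png",np.hstack([cv2.convertScaleAbs(c(T,400,195,66,66,6),alpha=2),c(S,335,310,66,66,6)]))
```

```text
32
top 292..312 x 232..252
[[ 17  22  24  23  24  25  22  26  25  26  28  23  16  13  13  18  21  15  19  27  61  96]
 [ 16  21  23  23  22  24  26  27  30  34  44  38  17  13  18  21  27  21  22  15  42  85]
 [ 13  19  22  26  26  30  28  36  47  72  81  72  34  15  14  17  23  20  26  18  27  60]
 [ 17  19  19  24  30  40  59  72  85 106 112 102  53  26  16  13  18  21  22  18  14  41]
 [ 12  16  20  39  62  73  94 106 108 114 116 111  76  66  35  17  15  17  29  20  20  29]
 [ 13  12  25  58  95 107 108 110 113 114 115 116 103  95  73  39  15  21  27  16  20  20]
 [ 15  21  25  64 103 107 110 112 113 114 114 115 111  93 102  75  31  10  24  24  14  16]
 [ 14  14  20  50 100 108 110 111 113 113 115 116 114 104 101 102  54  22  19  26  25  22]
 [ 17  17  15  38  83 106 108 112 112 112 114 115 117 111  87 106  77  30  17  25  21  21]
 [ 14  14  11  24  60 102 110 111 112 112 113 115 116 114  94  99  88  37  13  23  29  22]
 [ 19  20  12  21  50  90 107 111 111 113 113 115 116 115 109  85  87  38  17  12  20  25]
 [ 22  12  11  20  45  73 106 108 111 112 113 115 117 115 112  88  80  3
[... 2533 characters left out ...]
184 187 186 187 186 183 177 157 122 103 101 101 106  91  52  17  15  13  17  31  59]
 [187 182 174 150 117 123 153 173 184 181 181 182 185 181 178 156 121 105 105 102 103 101  94  57  26  13  16   7  17  13]
 [182 185 183 165 111  87 105 137 165 175 179 179 177 169 150 120 102  99 105 101 102 102  95  59  26  15  13  16  12  14]
 [184 184 182 175 118  81  74  91 114 141 169 177 171 135 113  99  99 103 100 100 100 101  95  72  30  13  17   7  17  12]
 [183 181 182 173 132  90  75  73  79  99 125 152 148 114  99 102 100  98 100 100 101 103 101  69  28  10  14  15  11   6]
 [184 183 180 173 131  89  76  78  74  80  83 103 106 104  98  97 101 100  98 100 104 120 114  62  13  17  17   9  15   6]]
```

View pics/c3.png

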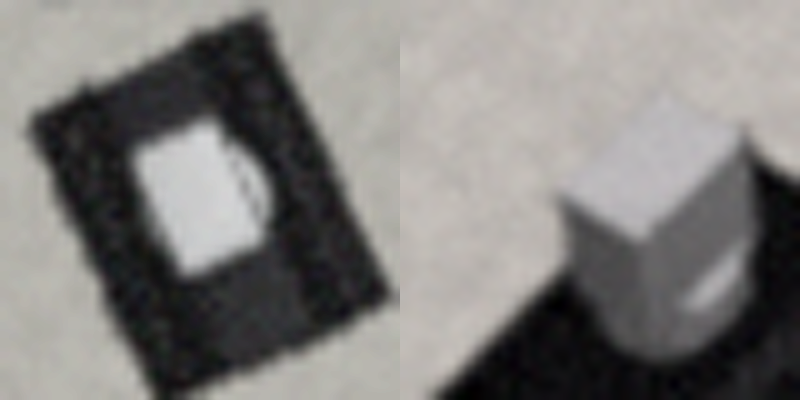

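View pics/c4.png

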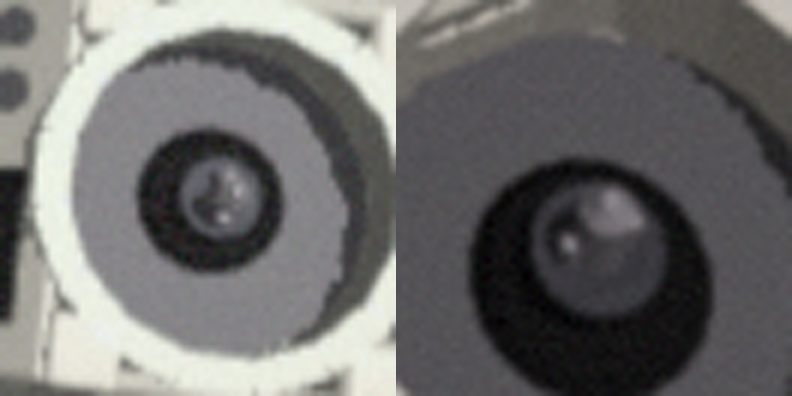

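Run:
```python
from h import *
import pickle; T,S=pickle.load(open("v0.pkl","rb"))
np.set_printoptions(precision=1,suppress=True)
f=lambda X,Y,u,v,s:((X+.5)/s-.5+u,(Y+.5)/s-.5+v)
tc=[f(x,y,280,222,10) for x,y in [(132,155),(212,120),(265,238),(187,278)]]
sc=[f(x,y,230,205,10) for x,y in [(158,188),(267,92),(345,130),(242,240)]]
print(np.array([onz(T,p,66) for p in tc])); print(np.array([onz(S,p,66) for p in sc]))
ct=np.mean(tc,0);cs=np.mean(sc,0)
print("bar top",tri([ray(T,ct),ray(S,cs)]), onz(T,ct,66),onz(S,cs,66))
# contour based minAreaRect
for d,n in((T,"T"),(S,"S")):
    q=np.array([onz(d,p,66) for p in (tc if n=="T" else sc)])[:,:2].astype(np.float32)
    print(n,cv2.minAreaRect(q))
print("shaft tip", tri([ray(T,f(220,197,400,195,6)),ray(S,f(204,250,335,310,6))]))
# rim
for d,n,roi,th in((T,"T",(385,180,110,100),75),(S,"S",(285,270,150,130),0)):
    g=cv2.cvtColor(d["img"],cv2.COLOR_BGR2GRAY); u,v,w,h=roi
    r=g[v:v+h,u:u+w]; print(n,np.percentile(r,[5,25,50,75,95]))
    cv2.imwrite(f"pics/rim{n}.png",cv2.resize(r,None,fx=5,fy=5,interpolation=cv2.INTER_CUBIC)*(2 if n=="T" else 1))
c=[436,228]
for d,n in((T,"T"),(S,"S")):
    c0=proj(d,onz(T,(436,228),110))[0]; print(n,c0)
    g=cv2.GaussianBlur(cv2.cvtColor(d["img"],cv2.COLOR_BGR2GRAY),(0,0),.7).astype(np.float32)
    cen=onz(T,c0 if n=="T" else proj(T,onz(T,(436,228),110))[0],115)
    from scipy.ndimage import map_coordinates
    pts=[]
    for a in np.arange(0,2*np.pi,np.pi/24):
        rr=np.arange(48,78,.5); X=np.stack([cen[0]+rr*np.cos(a),cen[1]+rr*np.sin(a),0*rr+115],1)
        uv=proj(d,X); val=map_coordinates(g,[uv[:,1],uv[:,0]],order=1,mode='nearest')
        ok=(uv[:,1]<398); 
        gr=np.gradient(val); gr[~ok]=0
        i=np.argmax(gr); 
        if gr[i]>2.0: pts.append((X[i,0],X[i,1],np.degrees(a),rr[i],gr[i]))
    pts=np.array(pts)
    for p in pts[::3]: print(p)
    A=np.c_[pts[:,:2],np.ones(len(pts))]
    from scipy.optimize import least_squares
    s=least_squares(lambda q:np.hypot(pts[:,0]-q[0],pts[:,1]-q[1])-q[2],[cen[0],cen[1],62],loss='soft_l1'); print("circ",s.x,len(pts),np.median(abs(s.fun)))
```

```text
[[538.3 151.   66. ]
 [546.1 131.9  66. ]
 [518.  119.9  66. ]
 [509.1 138.4  66. ]]
[[511.  139.2  66. ]
 [539.1 150.1  66. ]
 [547.5 133.5  66. ]
 [518.9 119.4  66. ]]
bar top (array([528.3, 135.1,  66.5]), [np.float64(0.529207977364155), np.float64(0.5292079773640845)]) [527.8 135.3  66. ] [529.  135.4  66. ]
T ((527.7633056640625, 135.2356719970703), (31.850879669189453, 20.61456871032715), 23.268190383911133)
S ((528.4984741210938, 135.96823120117188), (31.83201789855957, 21.270273208618164), 26.27886390686035)
shaft tip (array([ 550.9, -183.7,   92. ]), [np.float64(0.30736700675704803), np.float64(0.30736700675705003)])
T [ 31.  53.  77. 100. 117.]
S [ 30.  81. 141. 185. 192.]
T [436. 228.]
[ 612.5 -177.3    0.    65.     6.6]
[ 605.7 -153.2   22.5   63.     6.1]
[ 589.9 -134.9   45.    60.     4.5]
[ 569.3 -124.6   67.5   57.     4.8]
[ 547.5 -121.3   90.    56.     5.2]
[ 526.3 -126.   112.5   55.5    4.2]
[ 508.3 -138.1  135.    55.5    4.3]
[ 495.8 -155.9  157.5   56.     4.3]
[ 490.  -177.3  180.    57.5    4. ]
[ 491.1 -200.7  202.5   61.     4.5]
[ 503.  -221.9  225.    
[... 200 characters left out ...]
rc [ 550.8 -183.8   62. ] 48 0.4257947281431562
S [365.7 343.9]
[ 613.5 -177.3    0.    66.    13.1]
[ 605.7 -153.2   22.5   63.    12.6]
[ 591.  -133.8   45.    61.5   11.5]
[ 567.6 -128.8   67.5   52.5    9.7]
[547.5 -99.8  90.   77.5  12.6]
[ 526.1 -125.6  112.5   56.    11.6]
[ 507.9 -137.7  135.    56.    12.4]
[ 495.8 -155.9  157.5   56.    14.3]
[ 489.5 -177.3  180.    58.    15. ]
[ 492.1 -200.3  202.5   60.    15.2]
[ 503.  -221.9  225.    63.    17.1]
[ 522.4 -237.8  247.5   65.5   18.1]
[ 547.5 -244.8  270.    67.5   22.9]
[ 573.9 -241.1  292.5   69.    20.6]
[ 596.6 -226.5  315.    69.5   19.3]
[ 610.8 -203.5  337.5   68.5   15. ]
circ [ 551.3 -182.8   62.2] 48 0.4552265155877926
```

View pics/rimT.png

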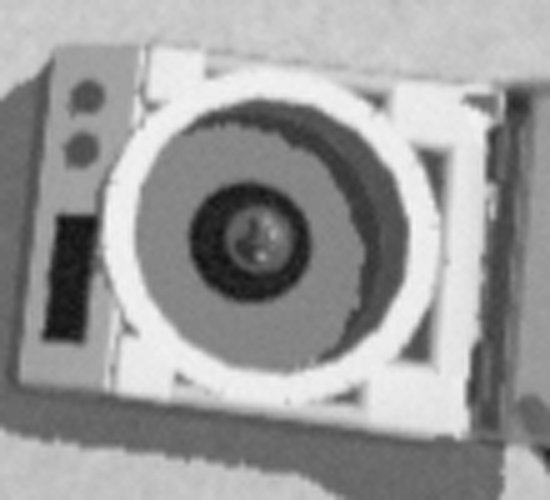

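View pics/rimS.png

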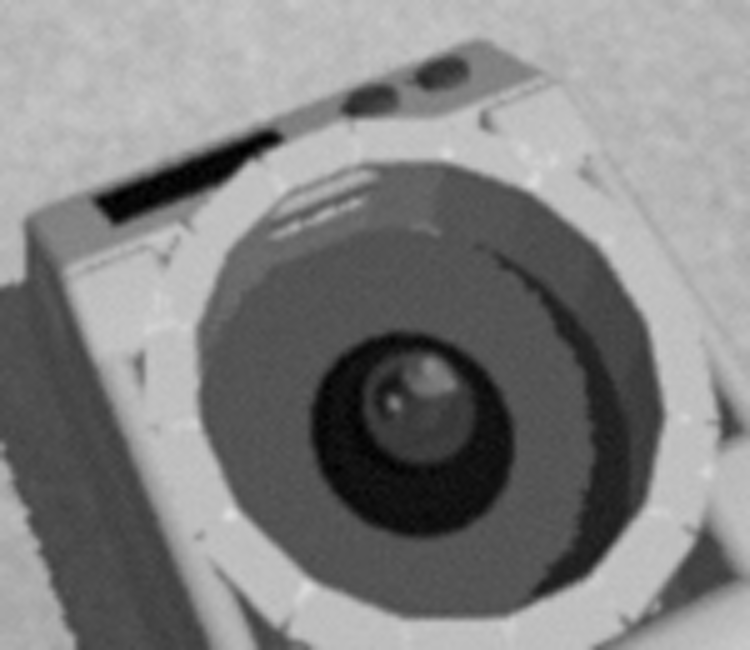

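```bash
cat >> h.py <<'E'
from scipy.spatial.transform import Rotation as Ro
def st(goal=None,yaw=None):
    """goal: TCP world mm; yaw: wanted world angle of tool y (deg, mod 180)"""
    o=ctrl.get_obs(); R=Ro.from_rotvec(o["orientation"]).as_matrix(); p=np.array(o["ee_pos"])
    print("t %.2f p %s w %.1f F %s M %s q %s"%(o["t"],p.round(1),o["width"],o["ft_force"].round(1),o["moment"].round(2),o["qpos"].round(2)))
    ya=np.degrees(np.arctan2(R[1,1],R[0,1])); print("toolx",R[:,0].round(4),"y ang %.2f"%ya)
    if goal is not None: print("shift tool axes mm",(R.T@(np.array(goal)-p)).round(1))
    if yaw is not None:
        dy=(yaw-ya+90)%180-90
        g=Ro.from_matrix(np.c_[[0,0,-1],[np.cos(np.radians(ya+dy)),np.sin(np.radians(ya+dy)),0],np.cross([0,0,-1],[np.cos(np.radians(ya+dy)),np.sin(np.radians(ya+dy)),0])])
        print("turn",(Ro.from_matrix(R).inv()*g).as_rotvec().round(4))
E
python3 - <<'E'
from h import *
import pickle; T,S=pickle.load(open("v0.pkl","rb"))
st([528.3,135.2,54-18.7],113.5)
f=lambda X,Y,u,v,s:((X+.5)/s-.5+u,(Y+.5)/s-.5+v)
a=onz(T,f(55,48,385,180,5),80)-onz(T,f(22,385,385,180,5),80); print(a,np.degrees(np.arctan2(a[1],a[0])))
print(proj(T,[[551,-183.5,87],[551,-183.5,101],[551,-183.5,118]]),proj(S,[[551,-183.5,87],[551,-183.5,101],[551,-183.5,118]]))
def c(d,u,v,w,h,s): return cv2.resize(d["img"][v:v+h,u:u+w],None,fx=s,fy=s,interpolation=cv2.INTER_CUBIC)
cv2.imwrite("pics/sh.png",np.hstack([cv2.convertScaleAbs(c(T,420,212,32,32,12),alpha=2.5),cv2.convertScaleAbs(c(S,350,333,32,32,12),alpha=2)]))
E
```

```text
t 0.20 p [ 153.2 -605.6  222.2] w 87.6 F [ 0.  -0.7  0.7] M [ 0.06 -0.03 -0.05] q [-1.34  0.42  1.63 -0.    1.09 -0.02]
toolx [-2.e-04  9.e-04 -1.e+00] y ang -75.80
shift tool axes mm [ 187.5 -626.  -545.3]
turn [-1.623e-01 -1.000e-04  9.000e-04]
[158.08147716 -23.04525565   0.        ] -8.2942017521559
[[435.72370212 227.44878583]
 [437.16060752 226.92708042]
 [438.95716226 226.27479508]] [[367.95973053 352.57216477]
 [369.01869184 348.50720551]
 [370.36116591 343.3539461 ]]
```

View pics/sh.png

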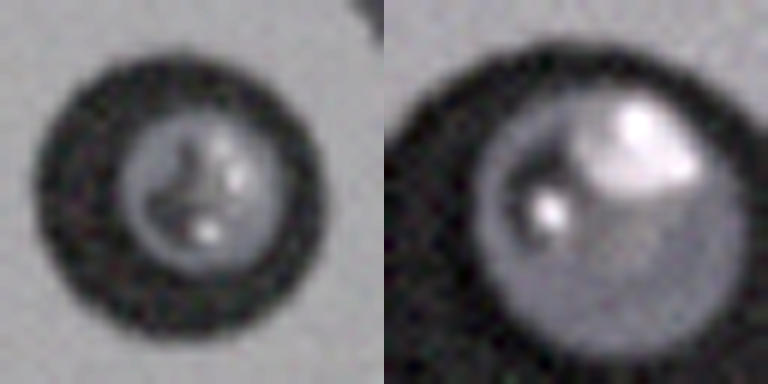

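```bash
python3 - <<'E'
from h import *
import pickle; T,S=pickle.load(open("v0.pkl","rb"))
f=lambda X,Y,u,v,s:((X+.5)/s-.5+u,(Y+.5)/s-.5+v)
a=f(205,232,420,212,12);b=f(162,210,350,333,12)
print(tri([ray(T,a),ray(S,b)]));
for d,q in((T,a),(S,b)):
    p=onz(d,q,101);v=p[:2]-[551,-183.5];print(p,np.hypot(*v),np.degrees(np.arctan2(v[1],v[0])))
p,_=tri([ray(T,f(228,172,420,212,12)),ray(S,f(256,120,350,333,12))]);print("tip",p)
E
# open path
python3 -m crank '[[[0,-0.031,-0.027],[0,0,0],0.06],[[0,-0.031,-0.027],[-0.0,0,0],0.06],[[0,-0.031,-0.027],[0,0,0],0.06],[[0,-0.031,-0.027],[0,0,0],0.06],[[0,-0.031,-0.027],[0,0,0],0.06],[[0,-0.031,-0.027],[0,0,0],0.06],[[0,-0.031,-0.027],[0,0,0],0.06],[[0,-0.031,-0.027],[0,0,0],0.06]]'
python3 -c "
from h import *
st([528.3,135.2,150],113.5)"
```

```text
(array([ 541.9822737 , -181.29381451,  103.00868228]), [np.float64(0.16738893164000718), np.float64(0.1673889316399592)])
[ 541.97703337 -181.70099911  101.        ] 9.200561453257041 168.724217713824
[ 542.79048766 -180.81124748  101.        ] 8.638604221527332 161.8655136174077
tip [ 552.15827688 -182.81245928  117.6855453 ]
t: 0.87
ee_pos: [302.2, -310.7, 222.7]
orientation: [2.09, 0.259, -2.09]
ft_force: [1.2, -0.8, 0.3]
width: 59.9
t 0.87 p [ 302.2 -310.7  222.7] w 59.9 F [ 1.2 -0.8  0.3] M [-0.02 -0.03 -0.01] q [-0.83  0.14  2.03  0.    0.97  0.5 ]
toolx [ 2.e-04 -1.e-04 -1.e+00] y ang -75.84
shift tool axes mm [  72.7 -377.  -328.3]
turn [-0.1629 -0.0002 -0.0002]
```

The triangulated tip height is 117.7, against 118 expected. One key shows at r≈9, z≈103 and world angle ≈165°, so the key line is near -15°. I'll carry on to the oblong rotor.

```bash
python3 -m crank '[[[0,-0.029,-0.0253],[0,0,0],0.06],[[0,-0.029,-0.0253],[0,0,0],0.06],[[0,-0.029,-0.0253],[0,0,0],0.06],[[0,-0.029,-0.0253],[0,0,0],0.06],[[0,-0.029,-0.0253],[0,0,0],0.06],[[0,-0.029,-0.0253],[0,0,0],0.06],[[0,-0.029,-0.0253],[0,0,0],0.06],[[0,-0.029,-0.0253],[0,0,0],0.06]]'
python3 -m crank '[[[0.01,-0.029,-0.0253],[0,0,0],0.06],[[0.01,-0.029,-0.0253],[0,0,0],0.06],[[0.01,-0.029,-0.0253],[0,0,0],0.06],[[0.01,-0.029,-0.0253],[0,0,0],0.06],[[0,-0.029,-0.0253],[0,0,0],0.06],[[0,0,0],[-0.081,0,0],0.06],[[0,0,0],[-0.081,0,0],0.06],[[0,0,0],[0,0,0],0.06]]'
python3 -c "
from h import *
st([528.3,135.2,35.3],113.5)"
```

```text
t: 1.53
ee_pos: [441.6, -36.0, 222.8]
orientation: [2.09, 0.26, -2.089]
ft_force: [1.0, -1.6, 0.1]
width: 59.7
t: 2.2
ee_pos: [528.2, 134.5, 182.2]
orientation: [1.992, 0.419, -1.994]
ft_force: [-0.3, 0.5, -0.5]
width: 59.8
t 2.20 p [528.2 134.5 182.2] w 59.8 F [-0.3  0.5 -0.5] M [-0.04  0.02  0.03] q [ 0.23  0.36  1.84 -0.    0.94  1.38]
toolx [-8.e-04 -2.e-04 -1.e+00] y ang -66.26
shift tool axes mm [146.9  -0.6  -0.5]
turn [0.0041 0.0008 0.0001]
```

```bash
python3 -m crank '[[[0.035,-0.0006,-0.0005],[0,0,0],0.06],[[0.035,0,0],[0,0,0],0.06],[[0.03,0,0],[0,0,0],0.06],[[0.02,0,0],[0,0,0],0.06],[[0.01,0,0],[0,0,0],0.06],[[0.005,0,0],[0,0,0],0.06],[[0,0,0],[0,0,0],0.06],[[0,0,0],[0,0,0],0.06]]'
python3 - <<'E'
from h import *
st([528.3,135.2,42],113.5)
T=vision.get_image("top");S=vision.get_image("side")
def c(d,u,v,w,h,s): return cv2.resize(d["img"][v:v+h,u:u+w],None,fx=s,fy=s,interpolation=cv2.INTER_CUBIC)
cv2.imwrite("pics/g.png",np.hstack([cv2.convertScaleAbs(c(T,260,203,80,80,5),alpha=1.8),c(S,215,190,80,80,5)]))
E
```

```text
t: 2.87
ee_pos: [529.2, 134.4, 48.6]
orientation: [1.998, 0.414, -1.995]
ft_force: [-0.7, -0.1, 0.7]
width: 60.2
t 2.87 p [529.2 134.4  48.6] w 60.2 F [-0.7 -0.1  0.7] M [ 0.01  0.01 -0.06] q [0.23 0.57 1.9  0.   0.67 1.39]
toolx [ 1.3e-03  3.0e-04 -1.0e+00] y ang -66.57
shift tool axes mm [ 6.6 -1.1  0.5]
turn [-0.0013 -0.0013 -0.0002]
```

View pics/g.png

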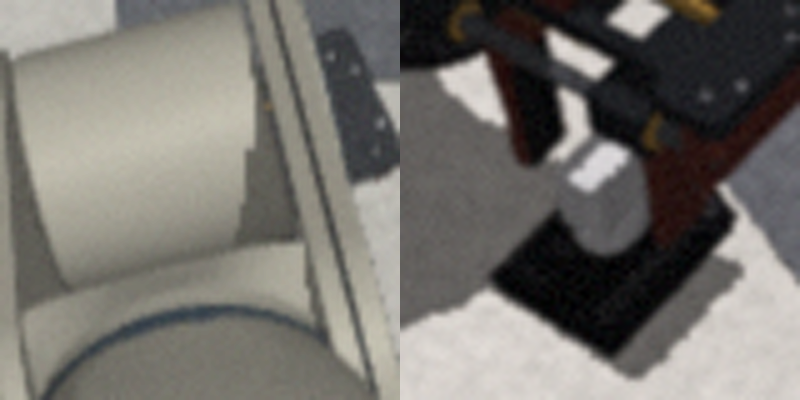

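The side view shows the bar at crop (600,180) between the two fingers. I'll lower 6.5 mm, which keeps the tips above the 38 mm collar, and close.

```bash
python3 -m crank '[[[0.0065,-0.0005,0],[0,0,0],0.06],[[0,0,0],[0,0,0],0.06],[[0,0,0],[0,0,0],0.015],[[0,0,0],[0,0,0],0.015],[[0,0,0],[0,0,0],0.015],[[0,0,0],[0,0,0],0.015],[[0,0,0],[0,0,0],0.015],[[0,0,0],[0,0,0],0.015]]'
python3 -c "
from h import *
st([528.3,135.2,42],113.5)"
```

```text
t: 3.63
ee_pos: [528.3, 134.9, 41.2]
orientation: [1.996, 0.415, -1.996]
ft_force: [0.3, 0.7, -0.3]
width: 23.1
t 3.63 p [528.3 134.9  41.2] w 23.1 F [ 0.3  0.7 -0.3] M [0.09 0.08 0.03] q [0.23 0.58 1.9  0.   0.66 1.39]
toolx [ 0.e+00  1.e-04 -1.e+00] y ang -66.53
shift tool axes mm [-0.8 -0.3 -0.1]
turn [-0.0005 -0.      0.0001]
```

```bash
python3 -m crank '[[[0,0,0],[0,0,0],0.015],[[0,0,0],[0,0,0],0.015],[[-0.01,0,0],[0,0,0],0.015],[[-0.03,0,0],[0,0,0],0.015],[[-0.035,0,0],[0,0,0],0.015],[[-0.035,0,0],[0,0,0],0.015],[[-0.03,0,0],[0,0,0],0.015],[[-0.01,0,0],[0,0,0],0.015]]'
python3 -c "
from h import *
st([551,-183.5,192],-105)"
```

```text
t: 4.3
ee_pos: [530.4, 135.3, 196.1]
orientation: [2.003, 0.415, -1.989]
ft_force: [0.5, 1.1, -1.9]
width: 21.6
t 4.30 p [530.4 135.3 196.1] w 21.6 F [ 0.5  1.1 -1.9] M [ 0.02 -0.09 -0.  ] q [ 0.23  0.34  1.83 -0.    0.97  1.39]
toolx [ 0.0068  0.0015 -1.    ] y ang -66.52
shift tool axes mm [  3.8 300.6 108.2]
turn [ 0.6716 -0.007   0.001 ]
```

```bash
python3 -m crank '[[[0,0.018,0.0065],[0,0,0],0.015],[[0,0.035,0.0126],[0,0,0],0.015],[[0,0.035,0.0126],[0,0,0],0.015],[[0,0.035,0.0126],[0,0,0],0.015],[[0,0.035,0.0126],[0,0,0],0.015],[[0,0.035,0.0126],[0,0,0],0.015],[[0,0.035,0.0126],[0,0,0],0.015],[[0,0.035,0.0126],[0,0,0],0.015]]'
python3 -m crank '[[[0,0.025,0.0088],[0,0,0],0.015],[[0,0.01,0.0036],[0,0,0],0.015],[[0,0,0],[0.11,0,0],0.015],[[0,0,0],[0.11,0,0],0.015],[[0,0,0],[0.11,0,0],0.015],[[0,0,0],[0.11,0,0],0.015],[[0,0,0],[0.11,0,0],0.015],[[0,0,0],[0.11,0,0],0.015]]'
python3 -c "
from h import *
st([551,-183.5,192],-105)"
```

```text
t: 4.97
ee_pos: [545.3, -145.8, 190.4]
orientation: [1.995, 0.415, -1.998]
ft_force: [0.1, 1.2, -1.5]
width: 22.1
t: 5.63
ee_pos: [548.2, -180.2, 190.4]
orientation: [-2.083, 0.267, 2.087]
ft_force: [-0.1, 1.1, -2.2]
width: 22.1
t 5.63 p [ 548.2 -180.2  190.4] w 22.1 F [-0.1  1.1 -2.2] M [ 0.05  0.02 -0.01] q [-0.34  0.39  1.76  0.    0.99  1.49]
toolx [-1.6e-03  8.0e-04 -1.0e+00] y ang -104.62
shift tool axes mm [-1.6  2.5 -3.6]
turn [0.0066 0.0017 0.0003]
```

```bash
python3 -m crank '[[[0,0.0025,-0.0036],[0.0066,0.0017,0],0.015],[[0,0,0],[0,0,0],0.015],[[0,0,0],[0,0,0],0.015],[[0,0,0],[0,0,0],0.015],[[0,0,0],[0,0,0],0.015],[[0,0,0],[0,0,0],0.015],[[0,0,0],[0,0,0],0.015],[[0,0,0],[0,0,0],0.015]]'
python3 - <<'E'
from h import *
st([551,-183.5,192],-105)
T=vision.get_image("top");S=vision.get_image("side")
import pickle; pickle.dump((T,S),open("v1.pkl","wb"))
def c(d,u,v,w,h,s): return cv2.resize(d["img"][v:v+h,u:u+w],None,fx=s,fy=s,interpolation=cv2.INTER_CUBIC)
cv2.imwrite("pics/h.png",np.hstack([cv2.convertScaleAbs(c(T,400,180,80,100,5),alpha=1.8),c(S,310,260,80,100,5)]))
E
```

```text
t: 6.3
ee_pos: [551.6, -184.4, 191.2]
orientation: [-2.087, 0.269, 2.083]
ft_force: [0.3, 0.1, -2.0]
width: 21.6
t 6.30 p [ 551.6 -184.4  191.2] w 21.6 F [ 0.3  0.1 -2. ] M [0.02 0.05 0.06] q [-0.34  0.4   1.75  0.    0.99  1.48]
toolx [ 1.6e-03 -4.0e-04 -1.0e+00] y ang -104.70
shift tool axes mm [-0.8 -0.7  0.8]
turn [ 0.0053 -0.0017  0.    ]
```

View pics/h.png

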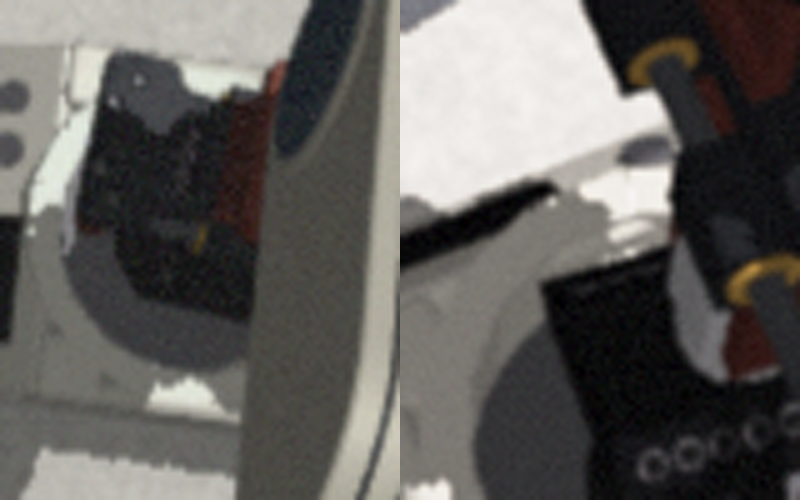

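The rotor hangs upright over the shaft. I'll descend to just above the shaft tip, then go slowly and watch the force.

```bash
python3 -m crank '[[[0.01,-0.0005,0.0005],[0.004,0,0],0.015],[[0.01,0,0],[0,0,0],0.015],[[0.008,0,0],[0,0,0],0.015],[[0.002,0,0],[0,0,0],0.015],[[0.002,0,0],[0,0,0],0.015],[[0.002,0,0],[0,0,0],0.015],[[0.002,0,0],[0,0,0],0.015],[[0,0,0],[0,0,0],0.015]]'
python3 -c "
from h import *
st([551,-183.5,155],-105)"
```

```text
t: 7.07
ee_pos: [551.4, -183.8, 155.0]
orientation: [-2.084, 0.273, 2.081]
ft_force: [-1.0, -1.1, -2.2]
width: 21.7
t 7.07 p [ 551.4 -183.8  155. ] w 21.7 F [-1.  -1.1 -2.2] M [0.06 0.05 0.05] q [-0.34  0.45  1.78  0.    0.92  1.49]
toolx [ 1.5e-03 -3.0e-04 -1.0e+00] y ang -104.94
shift tool axes mm [-0.  -0.2  0.4]
turn [ 0.001  -0.0016  0.0001]
```

```bash
python3 -m crank '[[[0.0015,0,0],[0,0,0],0.015],[[0.0015,0,0],[0,0,0],0.015],[[0.0015,0,0],[0,0,0],0.015],[[0.0015,0,0],[0,0,0],0.015],[[0.0015,0,0],[0,0,0],0.015],[[0.0015,0,0],[0,0,0],0.015],[[0,0,0],[0,0,0],0.015],[[0,0,0],[0,0,0],0.015]]'
python3 -c "
from h import *
st([551,-183.5,142.5],-105)"
```

```text
t: 7.73
ee_pos: [550.9, -183.6, 145.6]
orientation: [-2.083, 0.273, 2.082]
ft_force: [-1.2, 3.3, -4.8]
width: 21.8
t 7.73 p [ 550.9 -183.6  145.6] w 21.8 F [-1.2  3.3 -4.8] M [0.58 0.27 0.07] q [-0.34  0.46  1.78  0.    0.9   1.49]
toolx [ 5.e-04  1.e-04 -1.e+00] y ang -104.95
shift tool axes mm [ 3.1 -0.1 -0.1]
turn [ 0.001  -0.0005  0.0003]
```

```bash
python3 -m crank '[[[0.001,-0.0003,0],[0,0,0],0.015],[[0.001,0,0],[0,0,0],0.015],[[0.001,0,0],[0,0,0],0.015],[[0.001,0,0],[0,0,0],0.015],[[0.001,0,0],[0,0,0],0.015],[[0,0,0],[0,0,0],0.015],[[0,0,0],[0,0,0],0.015],[[0,0,0],[0,0,0],0.015]]'
python3 -c "
from h import *
st([551,-183.5,140],-105)"
```

```text
t: 8.4
ee_pos: [551.1, -183.4, 140.9]
orientation: [-2.083, 0.273, 2.081]
ft_force: [-2.9, 3.9, -1.4]
width: 21.6
t 8.40 p [ 551.1 -183.4  140.9] w 21.6 F [-2.9  3.9 -1.4] M [ 0.75  0.74 -0.07] q [-0.34  0.46  1.79  0.    0.89  1.49]
toolx [ 9.e-04 -1.e-04 -1.e+00] y ang -104.94
shift tool axes mm [0.9 0.1 0.1]
turn [ 0.001  -0.0009  0.0001]
```

```bash
python3 -m crank '[[[0.001,-0.0003,0.0003],[0,0,0],0.015],[[0.001,0,0],[0,0,0],0.015],[[0.001,0,0],[0,0,0],0.015],[[0.001,0,0],[0,0,0],0.015],[[0,0,0],[0,0,0],0.015],[[0,0,0],[0,0,0],0.015],[[0,0,0],[0,0,0],0.015],[[0,0,0],[0,0,0],0.015]]'
python3 -c "
from h import *
st([551,-183.5,137],-105)"
```

```text
t: 9.07
ee_pos: [551.1, -183.2, 137.0]
orientation: [-2.084, 0.273, 2.081]
ft_force: [-3.7, 2.1, -0.8]
width: 21.6
t 9.07 p [ 551.1 -183.2  137. ] w 21.6 F [-3.7  2.1 -0.8] M [0.46 0.9  0.  ] q [-0.34  0.47  1.79 -0.    0.88  1.49]
toolx [ 1.2e-03 -4.0e-04 -1.0e+00] y ang -104.94
shift tool axes mm [0.  0.3 0. ]
turn [ 0.001  -0.0013 -0.0001]
```

The foot is at about 95.5 with no vertical force, which is below the key tops at 101. So the keys look to be in the keyways already. Next I'll push on to the spring seat.

```bash
python3 -m crank '[[[0.001,0,0.0004],[0,0,0],0.015],[[0.001,0,0],[0,0,0],0.015],[[0.001,0,0],[0,0,0],0.015],[[0.001,0,0],[0,0,0],0.015],[[0.001,0,0],[0,0,0],0.015],[[0,0,0],[0,0,0],0.015],[[0,0,0],[0,0,0],0.015],[[0,0,0],[0,0,0],0.015]]'
python3 -c "
from h import *
st([551,-183.5,128.5],-105)"
```

```text
t: 9.73
ee_pos: [551.0, -183.2, 132.5]
orientation: [-2.085, 0.273, 2.08]
ft_force: [-5.4, 2.7, 3.7]
width: 21.8
t 9.73 p [ 551.  -183.2  132.5] w 21.8 F [-5.4  2.7  3.7] M [0.52 1.   0.01] q [-0.34  0.48  1.79  0.    0.87  1.49]
toolx [ 2.e-03 -6.e-04 -1.e+00] y ang -104.94
shift tool axes mm [ 4.   0.3 -0.1]
turn [ 0.0011 -0.002  -0.    ]
```

```bash
python3 -m crank '[[[0.001,0,0.0004],[0,-0.002,0],0.015],[[0.001,0,0],[0,0,0],0.015],[[0.001,0,0],[0,0,0],0.015],[[0.0005,0,0],[0,0,0],0.015],[[0,0,0],[0,0,0],0.015],[[0,0,0],[0,0,0],0.015],[[0,0,0],[0,0,0],0.015],[[0,0,0],[0,0,0],0.015]]'
python3 -c "
from h import *
st([551,-183.5,128.5],-105)"
```

```text
t: 10.4
ee_pos: [551.1, -183.2, 129.8]
orientation: [-2.084, 0.273, 2.081]
ft_force: [-5.6, 2.0, 8.5]
width: 21.9
t 10.40 p [ 551.1 -183.2  129.8] w 21.9 F [-5.6  2.   8.5] M [0.55 1.15 0.06] q [-0.34  0.48  1.79  0.    0.87  1.49]
toolx [ 1.1e-03 -4.0e-04 -1.0e+00] y ang -104.94
shift tool axes mm [1.3 0.4 0. ]
turn [ 0.0011 -0.0012 -0.0001]
```

```bash
python3 -m crank '[[[0.0005,0,0.0005],[0,0,0],0.015],[[0.0005,0,0],[0,0,0],0.015],[[0.0005,0,0],[0,0,0],0.015],[[0.0005,0,0],[0,0,0],0.015],[[0,0,0],[0,0,0],0.015],[[0,0,0],[0,0,0],0.015],[[0,0,0],[0,0,0],0.015],[[0,0,0],[0,0,0],0.015]]'
python3 -c "
from h import *
st([551,-183.5,128.5],-105)"
```

```text
t: 11.07
ee_pos: [551.1, -183.2, 128.2]
orientation: [-2.085, 0.273, 2.08]
ft_force: [-4.4, 1.0, 11.5]
width: 21.8
t 11.07 p [ 551.1 -183.2  128.2] w 21.8 F [-4.4  1.  11.5] M [ 0.63  1.16 -0.04] q [-0.34  0.48  1.79  0.    0.86  1.49]
toolx [ 2.1e-03 -7.0e-04 -1.0e+00] y ang -104.94
shift tool axes mm [-0.3  0.4 -0. ]
turn [ 0.001  -0.0022 -0.0001]
```

Nearly at the bottom. I'll push a bit further to find the hard stop.

```bash
python3 -m crank '[[[0.0005,0,0.0003],[0,0,0],0.015],[[0.0005,0,0],[0,0,0],0.015],[[0.0005,0,0],[0,0,0],0.015],[[0.0005,0,0],[0,0,0],0.015],[[0,0,0],[0,0,0],0.015],[[0,0,0],[0,0,0],0.015],[[0,0,0],[0,0,0],0.015],[[0,0,0],[0,0,0],0.015]]'
python3 -c "
from h import *
st([551,-183.5,128.5],-105)"
```

```text
t: 11.73
ee_pos: [551.6, -183.3, 127.9]
orientation: [-2.087, 0.274, 2.078]
ft_force: [-7.7, 3.4, 24.3]
width: 22.4
t 11.73 p [ 551.6 -183.3  127.9] w 22.4 F [-7.7  3.4 24.3] M [0.86 1.63 0.02] q [-0.34  0.48  1.79  0.    0.86  1.49]
toolx [ 0.0041 -0.0013 -1.    ] y ang -104.94
shift tool axes mm [-0.6  0.3  0.6]
turn [ 0.001  -0.0043 -0.0002]
```

Hard stop at TCP z≈128, i.e. foot ≈86.6, with 24 N. A small twist will rule out key rub, and then I'll look.

```bash
python3 -m crank '[[[0,0,0],[0.03,0,0],0.015],[[0,0,0],[0,0,0],0.015],[[0,0,0],[-0.03,0,0],0.015],[[0,0,0],[-0.03,0,0],0.015],[[0,0,0],[0,0,0],0.015],[[0,0,0],[0.03,0,0],0.015],[[0.0003,0,0.0003],[0,-0.002,0],0.015],[[0,0,0],[0,0,0],0.015]]'
python3 - <<'E'
from h import *
st([551,-183.5,128.5],-105)
T=vision.get_image("top");S=vision.get_image("side")
import pickle; pickle.dump((T,S),open("v2.pkl","wb"))
def c(d,u,v,w,h,s): return cv2.resize(d["img"][v:v+h,u:u+w],None,fx=s,fy=s,interpolation=cv2.INTER_CUBIC)
cv2.imwrite("pics/e.png",np.hstack([cv2.convertScaleAbs(c(T,400,180,80,100,5),alpha=1.8),c(S,310,260,80,100,5)]))
cv2.imwrite("pics/e2.png",S["img"])
E
```

```text
t: 12.4
ee_pos: [551.7, -183.4, 127.9]
orientation: [-2.086, 0.274, 2.079]
ft_force: [-8.7, 4.0, 25.3]
width: 21.8
t 12.40 p [ 551.7 -183.4  127.9] w 21.8 F [-8.7  4.  25.3] M [ 0.89  1.59 -0.02] q [-0.34  0.48  1.79 -0.    0.86  1.49]
toolx [ 0.0028 -0.001  -1.    ] y ang -104.95
shift tool axes mm [-0.6  0.3  0.6]
turn [ 0.0009 -0.003  -0.0002]
```

View pics/e.png

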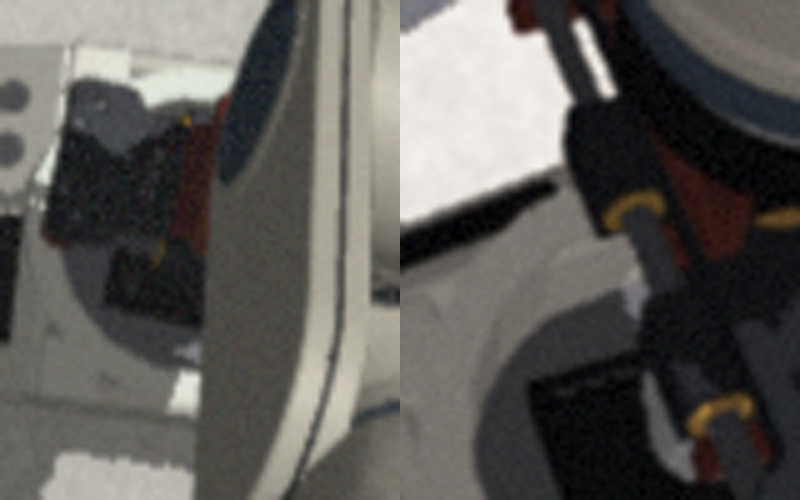

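View pics/e2.png

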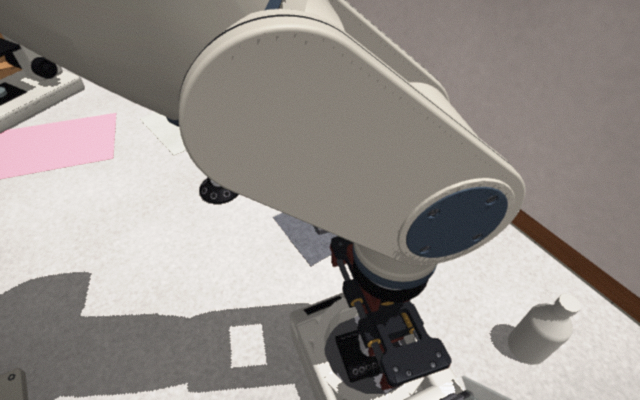

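Run:
```python
from h import *
import pickle; T,S=pickle.load(open("v2.pkl","rb"))
f=lambda X,Y,u,v,s:((X+.5)/s-.5+u,(Y+.5)/s-.5+v)
a=f(145,290,310,260,5); b=f(130,382,310,260,5)
for h in (0,10,28):
    p=onz(S,a,149.8+h); c,v=ray(S,b)
    # point on ray b nearest to vertical line through p
    A=np.c_[v,[0,0,-1]]; s=np.linalg.lstsq(A,p-c,rcond=None)[0]; q=c+v*s[0]
    print(h,p.round(1),q.round(1),"drop",149.8+h-q[2], "TCP drop",191.2-127.9)
    w=p[:2]-[551,-183.5]; an=np.radians(-15); print("local",w@[np.cos(an),np.sin(an)],w@[-np.sin(an),np.cos(an)])
```

```text
0 [ 525.6 -142.8  149.8] [ 524.4 -141.8   93. ] drop 56.789741787038395 TCP drop 63.29999999999998
local -35.04643695947623 32.79050101557751
10 [ 522.4 -146.6  159.8] [ 521.3 -145.6  104.2] drop 55.58096061046416 TCP drop 63.29999999999998
local -37.16042862504923 28.271260948432978
28 [ 516.6 -153.4  177.8] [ 515.5 -152.5  124.4] drop 53.405154492630686 TCP drop 63.29999999999998
local -40.96561362308058 20.136628827572814
```

The corner estimate gives a drop of about 55, which disagrees with the 63 mm the TCP dropped. I'll measure it more carefully.

Run:
```python
from h import *
import pickle
def c(d,u,v,w,h,s): return cv2.resize(d["img"][v:v+h,u:u+w],None,fx=s,fy=s,interpolation=cv2.INTER_CUBIC)
A=[]
for n in("v1.pkl","v2.pkl"):
    T,S=pickle.load(open(n,"rb")); A.append(cv2.convertScaleAbs(c(S,325,305,44,64,9),alpha=1.8,beta=10))
cv2.imwrite("pics/cmp.png",np.hstack(A))
# predicted bar/roof points if foot at 150 / 87 / 92
an=np.radians(-15);R=np.array([[np.cos(an),-np.sin(an)],[np.sin(an),np.cos(an)]])
for z in(149.8,86.6,95):
    L=[(-40,31,0),(-40,0,28),(-40,-31,0),(-16,11,66),(-16,-11,66)]
    P_=[np.r_[R@[a,b]+[551.3,-183.6],z+h] for a,b,h in L]
    print(z,((proj(S,P_)-[325,305]+.5)*9-.5).round().tolist())
```

```text
149.8 [[101.0, 137.0], [186.0, 250.0], [254.0, 556.0], [349.0, -10.0], [415.0, 144.0]]
86.6 [[84.0, 321.0], [160.0, 438.0], [222.0, 716.0], [307.0, 208.0], [365.0, 353.0]]
95 [[86.0, 298.0], [163.0, 415.0], [226.0, 696.0], [312.0, 181.0], [372.0, 328.0]]
```

View pics/cmp.png

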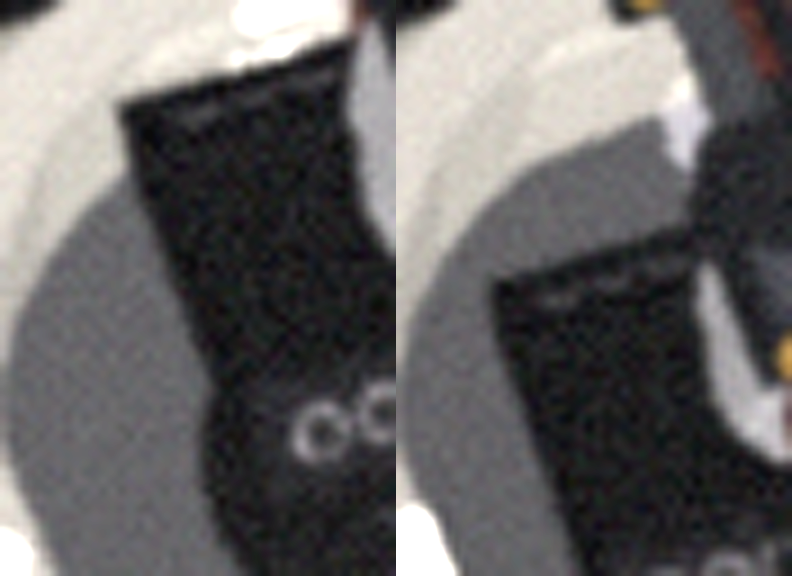

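Measured directly, the roof corner moved from (122,103) to (101,283). That is 180 crop pixels, against 184 predicted for a 63 mm drop, so the rotor followed the gripper to within about 1.5 mm. The earlier 55 mm came from ill-conditioned ray geometry. One steady hold, then I hand in.

```bash
python3 -m crank '[[[0,0,0],[0,0,0],0.015],[[0,0,0],[0,0,0],0.015],[[0,0,0],[0,0,0],0.015],[[0,0,0],[0,0,0],0.015],[[0,0,0],[0,0,0],0.015],[[0,0,0],[0,0,0],0.015],[[0,0,0],[0,0,0],0.015],[[0,0,0],[0,0,0],0.015]]'
python3 -c "
from h import *
st([551,-183.5,128.5],-105)
from workcell import workorder
print(workorder.close_job())"
```

```text
t: 13.17
ee_pos: [551.7, -183.3, 127.9]
orientation: [-2.086, 0.274, 2.079]
ft_force: [-8.1, 4.0, 25.5]
width: 21.6
t 13.17 p [ 551.7 -183.3  127.9] w 21.6 F [-8.1  4.  25.5] M [0.86 1.66 0.01] q [-0.34  0.48  1.79  0.    0.86  1.49]
toolx [ 0.0029 -0.001  -1.    ] y ang -104.94
shift tool axes mm [-0.6  0.3  0.6]
turn [ 0.001  -0.0031 -0.0002]
the job is handed in; nothing more can be done
None
```

The strip rack was waiting on the mat, so I fitted the oblong rotor. It is on the shaft, pressed home, and the arm is still gripping the bar and pushing down for you. I handed the job in at 13.2 s.

- **Keys:** from the pictures I put the key line near -15° and turned the rotor to that before lowering. It slid past the key tops with almost no vertical force, so it needed no turning under pressure to find the keyways.
- **Seat:** the force rose from about 4 to 11.5 N over the spring travel, then the rotor stopped hard with the fingertips at z≈128 mm, which puts the foot at about 86.6 mm (home is 87 mm). A twist of 0.03 rad either way freed nothing further.
- **Final hold:** it was steady at about 25 N down on a 21.6 mm finger opening, the bar being 22 mm thick. The tool was within about 0.2° of vertical and about 0.7 mm from the shaft axis I had measured.
- **Left over:** some 9 N of sideways force remained on the tool, which my small sideways corrections did not remove.
- **One check disagreed:** a rough camera estimate had the rotor dropping only about 55 mm while the gripper dropped 63 mm. Measured again on an enlarged picture, it agreed to about 1.5 mm. I take it the bar did not slip in the fingers.
- **Not checked:** I did not measure the racks or the round rotor again at the end. The gripper went down only at the oblong rotor and the centrifuge.

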